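Pump down the vacuum desiccator

TASK

Put the weighed sample under vacuum in the hand-pumped desiccator: with a fingertip push the vent lever on its lid round to its stop, across the nozzle, to close it; then push the sprung mushroom knob of the pump plunger down and let it spring right back up, over and over, until the indicator pin has popped fully out of its collar, and stop pumping as soon as it has. Just push with the fingertips: do not lift or shift the desiccator, do not touch the pin, and leave the jar and bottles round it where they stand. Finish clear of everything, with the vent still closed and the plunger up.

Things in the scene. Friction and masses are not known exactly. Their poses are not given: they have to be found in the camera images.
- desiccator: round vacuum desiccator, 3 to 4 kg, loose on the bench: white base 196 mm across, clear wall 180 mm across, clear lid with a grey cover disc 140 mm across whose top is 134 mm above the bench. Origin: centre of its underside, z up, turned about z. In its frame, in mm: the vent lever's axis is at (-40, 0), the plunger's axis at (22, 36), the pin's axis at (28, -34). A steel hose nozzle runs from the valve towards -x at height 134 to 145, out to x = -86
- vent (a joint): vent lever, turning about the vertical axis at (-40, 0) of the desiccator: 0 = open, lying above the nozzle and pointing to the desiccator's -x (start 0 to 0.35 rad); it turns counter-clockwise seen from above to its stop at 1.57 = closed, pointing to -y, across the nozzle. Counts as closed from 1.40. About 0.07 N m of friction, stays where it is left. While it is open the pump does nothing
- lever_end (a point): middle of the round outer end of the black vent lever, 55 mm from its axis, 159 mm above the desiccator's underside. The lever is 8 mm thick (11 mm at its end) and its sides stand from 152 to 166 mm above the underside; beneath it is the nozzle (top at 145 mm) and the disc (134 mm)
- plunger (a joint): travel of the pump plunger in m: 0 = up (as it rests), 0.017 = down on its stop. Spring return: 6 N at the top, 12 N at the bottom, plus some drag when pushed fast. The vacuum builds on the return stroke, so the knob must be let up all the way each time; a stroke counts from 13.5 mm down, a shorter one does little or nothing
- knob_top (a point): middle of the nearly flat top of the white mushroom knob on the plunger, 43 mm across; 198 mm above the desiccator's underside when up. Its metal barrel below is 43 mm across at the foot
- pin (a joint): how far the white indicator pin has come out, in m: 0 = in, 0.020 = fully out (counts from 0.018). It stays in over the first strokes, then comes out by up to 12 mm a stroke, always as the plunger returns; it takes 3 to 5 full strokes in all, depending on how much vacuum is left from before. It stays where it is between strokes
- pin_top (a point): the white indicator pin, 12 mm across, in a black collar 21 mm across, top 146 mm up; its rounded top is 148 mm above the underside when in (this point), 168 mm when fully out
- jar_1_1: bystander: red-lidded sample jar, 63 mm across, 72 mm tall, loose; origin at the centre of its underside
- reagent_bottle_1: bystander: amber reagent bottle, 54 mm across, 105 mm tall, loose; origin at the centre of its underside
- reagent_bottle_3: bystander: small amber reagent bottle, 43 mm across, 88 mm tall, loose; origin at the centre of its underside

How it is judged:
By the outcome, as a careful person would: the job done as asked, in the order asked, and still so for the second after the job is handed in, with the robot touching nothing.
It also fails if it takes over 54 s, if anything falls off the work surface, if the arm or the gripper's body presses on something with over 40 N, if the wrist force passes 120 N, or if a joint passes its speed limit or range.

ROBOT

A 6-joint arm with a two-finger parallel gripper is mounted at the origin on a cart in front of the work surface, level with it; the furniture and walls round the work are solid. World frame = base frame: x ahead of the robot, y to its left, z up, the work surface at z = 0. Lengths are in mm, angles in rad, forces in N, time in s.
With the tool pointing down it reaches from about 275 to 1000 mm from the base axis. Payload 8.4 kg.
Tool frame: the origin (TCP) lies between the finger pads; the fingertips stand r.finger_overhang ahead of it and the grasp point (between the pads) is the TCP (r.finger_overhang is the distance from the TCP to the fingertips, in mm); z points along the fingers, y is the line along which they close (so a half turn about z gives the same grasp; the last joint's range is limited). The gripper opens to 85 mm and grips with 20 to 120 N. Pads are 22 mm wide; open, the fingers measure 114 mm over their backs; the gripper's body (76 mm by 85 mm) begins 54 mm behind the grasp point. The pads swing forward as they close: fully open they stand 13 mm farther back than shut.
Start: joints at [1.167, 0.353, 1.633, -0, 1.155, -0.002], TCP at [244.421, 575.227, 250.281] pointing down, gripper open.
Joint ranges: [-2.63, 2.63], [-0.92, 2.1], [0.06, 2.66], [-1.3, 4.44], [0, 2.69], [-3.02, 3.02]. Speed limits (rad/s): [2.22, 2.22, 2.79, 3.14, 3.14, 3.14].

INTERFACE

Orientations are given as [roll, pitch, yaw] about the fixed x, y, z axes, in that order (R = Rz(yaw) Ry(pitch) Rx(roll)).
In Python, from rig import r, cams, sign_off gives the robot as it stands.
- The arm moves only by the shell command python3 -m crank 'ROWS' [FORCE]. ROWS is JSON, a list of rows, each a list of 7 numbers: the shift along the tool's x, y, z in m, then the turn, a rotation vector about the tool's x, y, z in rad, then the closure, from 0 (fully open) to 1 (shut). In form: [[dx, dy, dz, ax, ay, az, gripper], ...]. A call has 1 to 5 rows; each row is the pose to reach, as a shift and turn from the pose commanded when the call began, along the tool's axes at that moment; what a row does not reach only later rows make up. A row lasts 1/10 s, in which the tool goes at most 50 mm and 8.59 degrees, less where a joint would pass 70% of its speed; a pose out of reach is approached as far as the arm can. A call with a gripper value outside its range is refused whole. The fingers move at their own pace and stop on an object; FORCE is the grip in N (left out, the last holds). Time passes only in rows, so rows that repeat a pose let the fingers close. It gives the time, the measured TCP pose, the force, the opening and the grip force at its end, in the units of the state.
- r.sense(): the state, without advancing time (a new reading comes with each control period).
- cams.grab_frame(name): name is "side" or "top"; returns a dict with "image" (400x640x3 uint8, red, green, blue), "fx", "fy", "cx", "cy" (pixels), "position" and "orientation" of the camera in the world. Camera axes: x right, y down, z forward; pixel columns grow to the right and rows downward; lengths in mm; the calibration is good to about 2 mm. A picture is of the moment at which its call begins. There is no depth.
- sign_off(): hands the job in; it is judged then, once.
The state is a dict: "clock": time; "qpos": joint angles; "qvel": joint speeds; "joint_efforts": joint torques, N m; "eef_pos": TCP position; "tcp_rot": TCP orientation; "contact_force": force on the tool from outside, world axes, zero at the start; "wrist_torque": the same for the moment, N m; "opening": opening from 0.0 (shut) to 1.0 (fully open); "grasp_force": force on a finger pad.
Only numpy, scipy, OpenCV 4.12 (cv2) and the standard library are available. Lean on these libraries where they do the work, as an engineer would, in place of code of your own. Each camera call takes 0.05 s, during which the arm holds its last target. There are 200 camera calls.

## Working session

There is one attempt and no reset: what is moved stays moved. The work goes in short steps, Python scripts to look and compute and a shell command to move; the robot and the scene stay as the last step left them, time stands still between calls to the robot, and variables do not carry over. Pictures are saved under pics/ and viewed, at most 10 in all, crops included, and the job is handed in when it is done.

```bash
mkdir -p pics; ls; python3 - <<'E'
from rig import r,cams
import cv2
s=r.sense();print(s, r.finger_overhang)
for n in("side","top"):
    f=cams.grab_frame(n);cv2.imwrite(f"pics/{n}0.png",f["image"][:,:,::-1]);print({k:v for k,v in f.items() if k!="image"})
E
```

```text
pics
{'clock': 0.0, 'qpos': array([ 1.16661146e+00,  3.53631133e-01,  1.63410180e+00,  1.70028164e-05,
        1.15517874e+00, -2.41659962e-03]), 'qvel': array([-0.00105624,  0.00056199,  0.00094648,  0.00037489,  0.00067965,
        0.00196501]), 'joint_efforts': array([ 8.73891058e-04, -6.05267715e+01, -3.42047954e+01,  2.46215104e-04,
        9.58372140e-03,  8.49311341e-07]), 'eef_pos': array([244.24238165, 574.84041451, 249.58611408]), 'tcp_rot': array([-3.14027367e+00, -1.87337561e-05,  2.73981750e+00]), 'contact_force': array([-0.69142767, -0.19268492, -0.32947399]), 'wrist_torque': array([ 0.0572822 ,  0.04251072, -0.03038285]), 'grasp_force': 0.0, 'opening': 1.0007762910855467} 19.0
{'fx': 387.6739929324288, 'fy': 387.6739929324288, 'cx': 318.730676825401, 'cy': 201.02802501452058, 'position': array([562.66940523, 741.88862295, 643.8193524 ]), 'orientation': array([-2.18748514, -0.01031934,  3.13444456])}
{'fx': 501.1864679819742, 'fy': 501.1864679819742, 'cx': 313.32665610517813, 'cy': 206.57116940158215, 'position': array([ 283.0602372 ,  -31.07914249, 1434.20293908]), 'orientation': array([-2.95114871,  0.01632145, -1.55281507])}
```

View pics/top0.png

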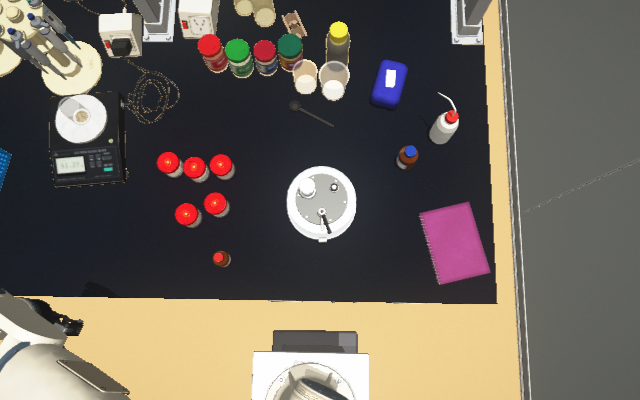

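View pics/side0.png

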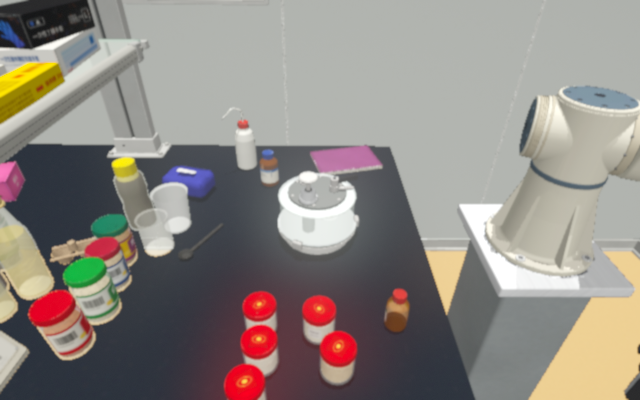

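The top view shows the desiccator at about (322,202): knob (307,187), pin (334,187), and the lever running from (322,212) to (329,232). I'll zoom in on both views.

```bash
cat > h.py <<'E'
import numpy as np,cv2
from scipy.spatial.transform import Rotation as R
def ray(f,u,v):
    M=R.from_euler('xyz',f["orientation"]).as_matrix()
    return f["position"],M@np.array([(u-f["cx"])/f["fx"],(v-f["cy"])/f["fy"],1])
def onz(f,u,v,z):
    p,d=ray(f,u,v);return p+d*(z-p[2])/d[2]
def proj(f,P):
    M=R.from_euler('xyz',f["orientation"]).as_matrix();c=M.T@(np.array(P)-f["position"])
    return c[0]/c[2]*f["fx"]+f["cx"],c[1]/c[2]*f["fy"]+f["cy"]
def crop(f,x,y,w,h,k,name):
    cv2.imwrite(name,cv2.resize(f["image"][y:y+h,x:x+w,::-1],None,fx=k,fy=k,interpolation=cv2.INTER_CUBIC))
E
python3 - <<'E'
from h import *
from rig import cams
t=cams.grab_frame("top");s=cams.grab_frame("side")
a=cv2.resize(t["image"][160:245,280:365,::-1],(595,595),interpolation=cv2.INTER_CUBIC)[:, :]
cv2.imwrite("pics/t1.png",a)
crop(s,270,160,100,100,6,"pics/s1.png")
for n,u,v,z in(("knob",307,187,198),("pin",334,187,148),("tip",329,232,159),("axis",322,212,159)):print(n,onz(t,u,v,z))
E
```

```text
knob [571.22484286  10.30780473 198.        ]
pin [583.8872673  -59.09810189 148.        ]
tip [462.69063859 -47.24659416 159.        ]
axis [514.55367333 -28.52862193 159.        ]
```

View pics/t1.png

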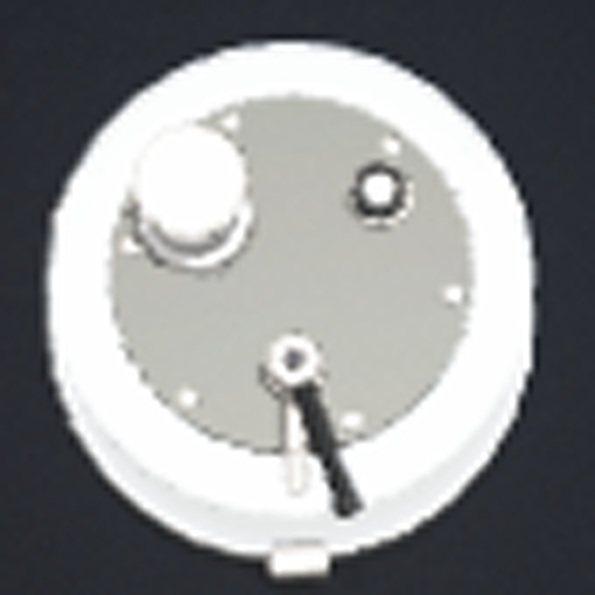

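View pics/s1.png

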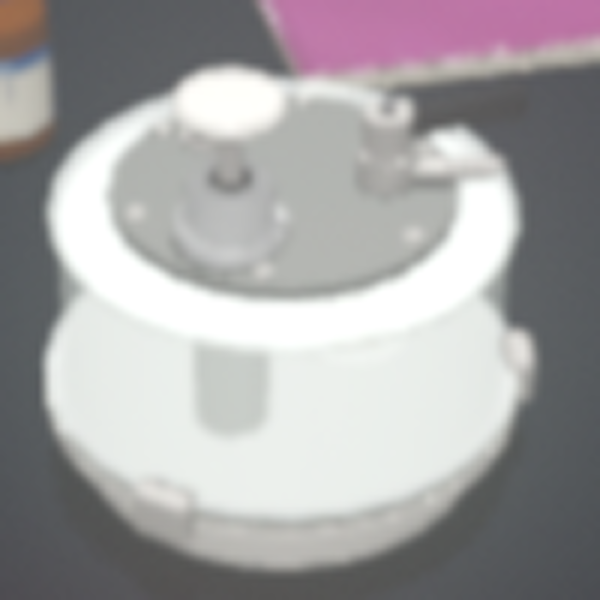

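In the zoomed crops: knob (190,178), pin (380,188), valve axis (293,360), lever end (348,507), disc centre (291,275). The lever is about 0.35 rad off the nozzle. Next I'll fit the pose.

```bash
python3 - <<'E'
from h import *
from rig import cams,r
t=cams.grab_frame("top");s=cams.grab_frame("side")
L=[((190,178),198,(22,36)),((380,188),148,(28,-34)),((293,358),168,(-40,0)),((291,275),134,(0,0))]
W=np.array([onz(t,280+(u+.5)/7-.5,160+(v+.5)/7-.5,z)[:2] for (u,v),z,_ in L]);B=np.array([b for *_,b in L],float)
wc,bc=W.mean(0),B.mean(0)
H=(B-bc).T@(W-wc);th=np.arctan2(H[0,1]-H[1,0],H[0,0]+H[1,1])
c,s_=np.cos(th),np.sin(th);M=np.array([[c,-s_],[s_,c]]);o=wc-M@bc
print("org",o,"th",th,"resid",W-(B@M.T+o))
tip=onz(t,280+348/7,160+507/7,163)[:2];d=M.T@(tip-o)-[-40,0];print("tip",tip,d,np.hypot(*d),np.arctan2(-d[1],-d[0]))
K=M@[22,36]+o;P=M@[28,-34]+o;A=M@[-40,0]+o;print("knob",K,"pin",P,"axis",A)
for p in((*K,198),(*P,148),(*A,168),(*tip,163)):
    u=np.array(proj(s,p));print("side crop",(u-[270,160])*6)
for a in(0.35,1.0,1.57):
    v=M@[-40-55*np.cos(a),-55*np.sin(a)]+o;print(a,v)
E
```

```text
org [555.65518174 -25.66711868] th 0.038365494216140376 resid [[ 0.15561593 -0.0123397 ]
 [ 0.48679443 -0.13843354]
 [ 0.56896852  0.17141479]
 [-1.21137888 -0.02064155]]
tip [461.05083207 -49.03444906] [-55.43101288 -19.72148287] 58.83480326520853 0.34181852824419645
knob [576.25817371  11.150224  ] pin [584.93868434 -58.56812893] axis [515.68461635 -27.201362  ]
side crop [228.59994359  85.35305818]
side crop [210.41492193 101.0772294 ]
side crop [386.58477413 100.70911663]
side crop [521.34347502  83.14593273]
0.35 [464.78050792 -48.02854963]
1.0 [487.76501117 -74.58802307]
1.57 [517.75043451 -82.1625519 ]
```

```bash
python3 -m crank '[[-0.035,-0.036,0,0,0,-0.1,1],[-0.07,-0.072,0,0,0,-0.2,1],[-0.105,-0.108,0,0,0,-0.3,1],[-0.14,-0.144,0,0,0,-0.4,1],[-0.17,-0.178,0,0,0,-0.4,1]]' 20; python3 -c "
from rig import r;s=r.sense();print(s['eef_pos'],s['tcp_rot'],s['qpos'],s['opening'],r.finger_overhang)"
```

```text
clock: 0.8
eef_pos: [331.7, 343.0, 250.4]
tcp_rot: [3.142, 0.0, -3.14]
contact_force: [1.6, -0.2, 0.2]
opening: 0.148
grasp_force: 0.0
[331.69722361 342.98183101 250.35120175] [ 3.14150134e+00  4.48710970e-04 -3.13969987e+00] [ 7.99153247e-01  1.20328944e-01  1.93971910e+00 -2.91475489e-04
  1.08116580e+00 -7.73398852e-01] 0.14824970085922554 19.0
```

```bash
python3 -m crank '[[-0.016,-0.043,0,0,0,0,1],[-0.032,-0.086,0,0,0,0,1],[-0.048,-0.129,0,0,0,0,1],[-0.064,-0.172,0,0,0,0,1],[-0.065,-0.173,0,0,0,0,1]]' >/dev/null; python3 -m crank '[[-0.016,-0.043,0,0,0,0,1],[-0.032,-0.086,0,0,0,0,1],[-0.048,-0.129,0,0,0,0,1],[-0.065,-0.171,0,0,0,0,1],[-0.065,-0.171,0,0,0,0,1]]'; python3 - <<'E'
from h import *
from rig import cams
t=cams.grab_frame("top");s=cams.grab_frame("side")
a=np.hstack([cv2.resize(t["image"][150:250,270:370,::-1],(400,400),interpolation=cv2.INTER_CUBIC),cv2.resize(s["image"][110:210,270:370,::-1],(400,400),interpolation=cv2.INTER_CUBIC)])
cv2.imwrite("pics/c2.png",a)
E
```

```text
clock: 1.8
eef_pos: [462.5, -2.9, 250.6]
tcp_rot: [-3.14, 0.002, 3.136]
contact_force: [0.1, 0.1, -0.5]
opening: 0.001
grasp_force: 0.0
```

View pics/c2.png

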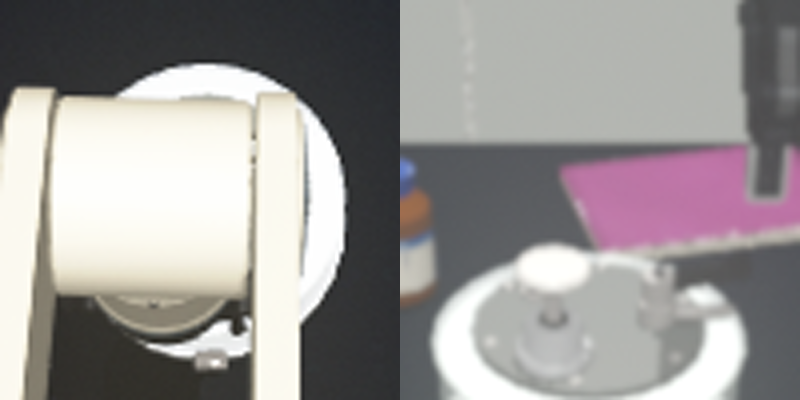

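The top view is covered by the wrist, but the side crop shows the shut fingertip at about (768,200), high and clear. I'll lower it next to the lever and check the height against the projection.

```bash
python3 -m crank '[[0,0,0.025,0,0,0,1],[0,0,0.05,0,0,0,1],[0,0,0.07,0,0,0,1],[0,0,0.077,0,0,0,1],[0,0,0.077,0,0,0,1]]'; python3 - <<'E'
from h import *
from rig import cams,r
s=cams.grab_frame("side");p=r.sense()['eef_pos'];print(p)
u=np.array(proj(s,p-[0,0,19]));print("tip px",u,"crop",(u-[320,130])*8)
crop(s,320,130,80,75,8,"pics/c3.png")
E
```

```text
clock: 2.4
eef_pos: [459.8, 1.8, 172.7]
tcp_rot: [3.141, -0.002, 3.141]
contact_force: [0.3, 0.6, 0.4]
opening: -0.001
grasp_force: 0.0
[460.57467539   1.60032458 173.52348212]
tip px [358.7822348 188.5484114] crop [310.25787842 468.38729119]
```

View pics/c3.png

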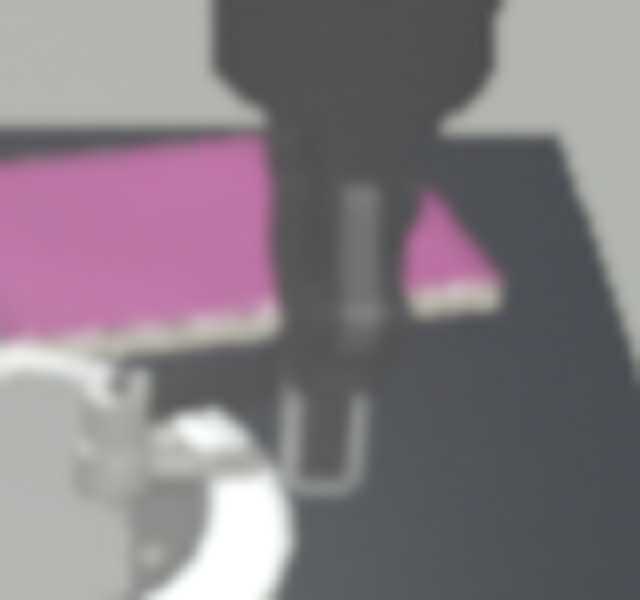

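The fingertip sits just left of the lever at nozzle-clear height, about 2 px from the projection, so I'll push the lever round in an arc.

```bash
python3 -m crank '[[-0.006,-0.012,0,0,0,0,1],[-0.009,-0.023,0,0,0,0,1],[-0.010,-0.032,0,0,0,0,1],[-0.011,-0.041,0,0,0,0,1],[-0.016,-0.050,0,0,0,0,1]]'; python3 -m crank '[[-0.0055,-0.0075,0,0,0,0,1],[-0.012,-0.0125,0,0,0,0,1],[-0.019,-0.017,0,0,0,0,1],[-0.023,-0.018,0,0,0,0,1],[-0.023,-0.018,0,0,0,0,1]]'; python3 -c "
from rig import r
print(r.sense()['contact_force'],r.sense()['eef_pos'])"
```

```text
clock: 2.95
eef_pos: [476.2, -50.3, 173.4]
tcp_rot: [3.141, -0.001, 3.139]
contact_force: [-0.1, 2.4, -1.2]
opening: -0.0
grasp_force: 0.9
clock: 3.45
eef_pos: [500.3, -67.6, 173.2]
tcp_rot: [-3.141, 0.0, 3.14]
contact_force: [-0.4, 0.6, 0.3]
opening: 0.005
grasp_force: 0.0
[-0.44675975  0.60942802  0.30873034] [500.28529615 -67.63509048 173.19858589]
```

```bash
python3 -m crank '[[-0.001,0,0,0,0,0,1],[-0.002,0,0,0,0,0,1],[-0.003,0,0,0,0,0,1],[-0.003,0,0,0,0,0,1]]'; python3 -m crank '[[0.01,0.002,0,0,0,0,1],[0.02,0.005,0,0,0,0,1],[0.02,0.03,-0.04,0,0,0,1],[0.02,0.06,-0.075,0,0,0,1],[0.02,0.10,-0.075,0,0,0,1]]' ; python3 -m crank '[[0,0.045,0,0,0,0,1],[0,0.085,0,0,0,0,1],[0,0.085,0,0,0,0,1]]';python3 - <<'E'
from h import *
from rig import cams
t=cams.grab_frame("top")
crop(t,280,160,85,85,7,"pics/t4.png")
E
```

```text
clock: 3.85
eef_pos: [502.3, -67.4, 173.3]
tcp_rot: [-3.141, -0.0, 3.14]
contact_force: [-2.1, -1.5, -0.3]
opening: -0.001
grasp_force: 0.8
clock: 4.35
eef_pos: [484.4, 33.2, 252.8]
tcp_rot: [3.141, 0.008, 3.138]
contact_force: [0.4, -0.6, -0.4]
opening: -0.001
grasp_force: 0.0
clock: 4.65
eef_pos: [482.0, 121.5, 248.6]
tcp_rot: [3.14, 0.001, -3.14]
contact_force: [-0.4, -0.3, -0.1]
opening: 0.003
grasp_force: 0.0
```

View pics/t4.png

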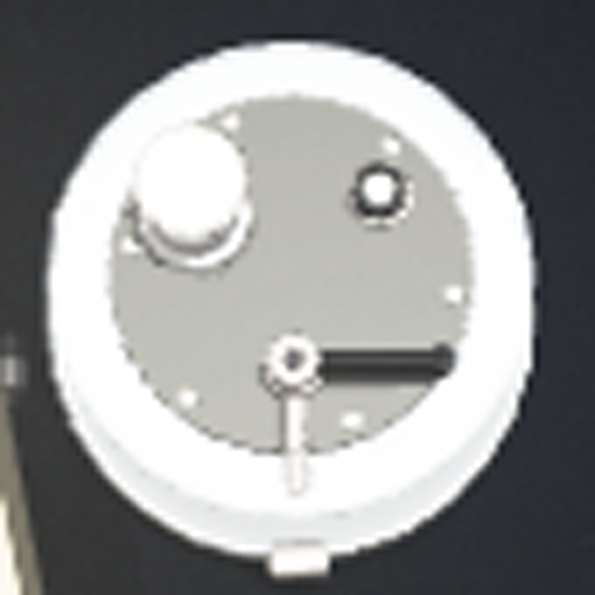

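The lever now lies across the nozzle, from (293,360) to (445,357), so the vent is closed; nothing else has moved. Now over the knob.

```bash
python3 -m crank '[[-0.03,-0.035,0,0,0,0,1],[-0.06,-0.07,0,0,0,0,1],[-0.093,-0.107,0,0,0,0,1],[-0.093,-0.107,0.02,0,0,0,1],[-0.093,-0.107,0.026,0,0,0,1]]'; python3 -m crank '[[0,0,0.003,0,0,0,1],[0,0,0.006,0,0,0,1],[0,0,0.009,0,0,0,1],[0,0,0.009,0,0,0,1]]';  python3 - <<'E'
from h import *
from rig import cams,r
print(r.sense()['contact_force'],r.sense()['eef_pos'])
t=cams.grab_frame("top");s=cams.grab_frame("side")
a=np.hstack([cv2.resize(t["image"][150:250,270:370,::-1],(400,400),interpolation=cv2.INTER_CUBIC),cv2.resize(s["image"][110:210,270:370,::-1],(400,400),interpolation=cv2.INTER_CUBIC)])
cv2.imwrite("pics/c5.png",a)
E
```

```text
clock: 5.2
eef_pos: [574.5, 8.3, 220.5]
tcp_rot: [-3.141, -0.003, 3.137]
contact_force: [-0.2, 0.6, -1.0]
opening: 0.001
grasp_force: 0.0
clock: 5.6
eef_pos: [575.2, 10.8, 214.0]
tcp_rot: [-3.141, 0.0, 3.141]
contact_force: [-3.4, -1.9, 4.3]
opening: 0.001
grasp_force: 2.8
[-3.42838491 -1.91442601  4.32713262] [575.17678201  10.80330728 213.99738536]
```

View pics/c5.png

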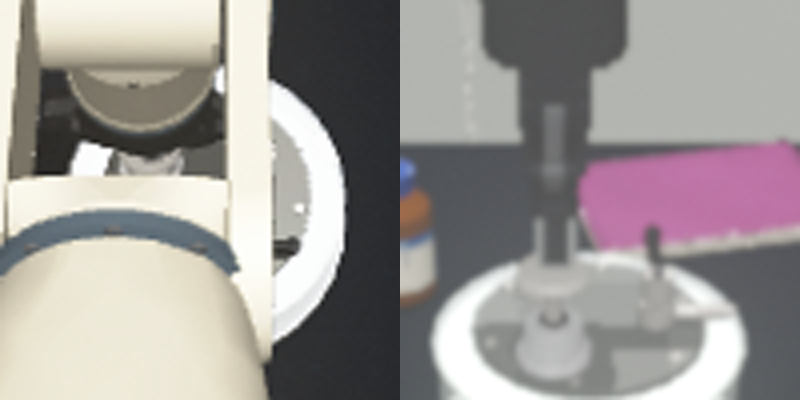

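The side crop shows the shut fingertips centred on the knob at (552,275), just in contact. Next is a full stroke, then release above the knob.

```bash
python3 -m crank '[[0,0,0.005,0,0,0,1],[0,0,0.01,0,0,0,1],[0,0,0.0145,0,0,0,1],[0,0,0.0145,0,0,0,1],[0,0,0.0145,0,0,0,1]]'; python3 -m crank '[[0,0,-0.008,0,0,0,1],[0,0,-0.016,0,0,0,1],[0,0,-0.024,0,0,0,1],[0,0,-0.024,0,0,0,1],[0,0,-0.024,0,0,0,1]]'
```

```text
clock: 6.2
eef_pos: [575.7, 10.9, 200.4]
tcp_rot: [-3.141, 0.001, 3.141]
contact_force: [-4.2, -2.1, 10.0]
opening: 0.001
grasp_force: 5.2
clock: 6.7
eef_pos: [575.7, 10.6, 222.9]
tcp_rot: [3.142, 0.0, 3.14]
contact_force: [-0.2, 0.4, -0.4]
opening: 0.002
grasp_force: 0.0
```

```bash
python3 -m crank '[[0,0,0.008,0,0,0,1],[0,0,0.016,0,0,0,1],[0,0,0.0245,0,0,0,1],[0,0,0.0248,0,0,0,1],[0,0,0.0248,0,0,0,1]]'; python3 -m crank '[[0,0,-0.008,0,0,0,1],[0,0,-0.016,0,0,0,1],[0,0,-0.0248,0,0,0,1],[0,0,-0.0248,0,0,0,1],[0,0,-0.0248,0,0,0,1]]'
python3 - <<'E'
from h import *
from rig import cams,r
t=cams.grab_frame("top");s=cams.grab_frame("side")
a=np.hstack([cv2.resize(t["image"][150:250,270:370,::-1],(400,400),interpolation=cv2.INTER_CUBIC),cv2.resize(s["image"][150:200,290:340,::-1],(400,400),interpolation=cv2.INTER_CUBIC)])
cv2.imwrite("pics/c6.png",a)
E
```

```text
clock: 7.2
eef_pos: [576.4, 10.6, 199.6]
tcp_rot: [3.141, 0.002, 3.14]
contact_force: [-6.0, 1.0, 22.2]
opening: 0.003
grasp_force: 11.2
clock: 7.7
eef_pos: [575.4, 10.5, 222.4]
tcp_rot: [-3.142, -0.001, 3.14]
contact_force: [0.7, 0.1, -0.4]
opening: -0.001
grasp_force: 0.0
```

View pics/c6.png

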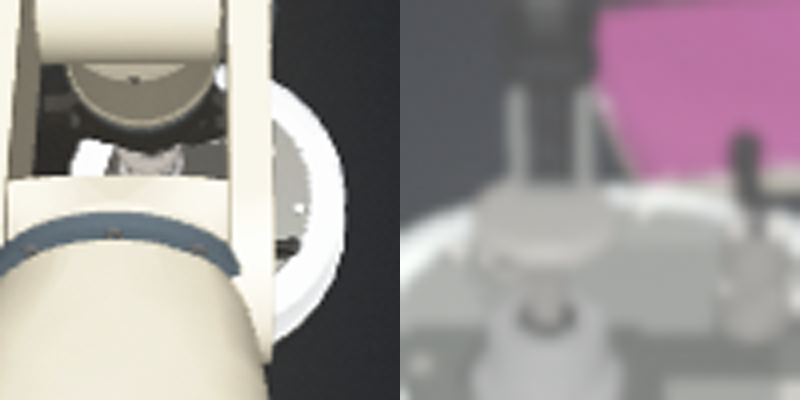

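The knob is fully up again, but the pin is hidden behind the wrist (top) and the knob (side). So I'll do stroke 3, retreat, and measure the pin numerically in the top view against the starting image.

```bash
cat > pin.py <<'E'
from h import *
from rig import cams,r
t=cams.grab_frame("top");n=f"pics/top_{r.sense()['clock']:.2f}.png";cv2.imwrite(n,t["image"][:,:,::-1])
for f in("pics/top0.png",n):
    g=cv2.cvtColor(cv2.imread(f),cv2.COLOR_BGR2GRAY);print(f);print(g[179:193,328:341])
for h in(0,10,20): print(h,proj(t,(584.9,-58.6,148+h)))
E
python3 -m crank '[[0,0,0.008,0,0,0,1],[0,0,0.016,0,0,0,1],[0,0,0.0245,0,0,0,1],[0,0,0.0248,0,0,0,1],[0,0,0.0248,0,0,0,1]]'; python3 -m crank '[[0,0,-0.008,0,0,0,1],[0,0,-0.016,0,0,0,1],[0,0,-0.0248,0,0,0,1],[0,0,-0.0248,0,0,0,1],[0,0,-0.0368,0,0,0,1]]'
python3 -m crank '[[0.02,0.025,-0.02,0,0,0,1],[0.05,0.055,-0.02,0,0,0,1],[0.08,0.085,-0.02,0,0,0,1],[0.093,0.107,-0.02,0,0,0,1],[0.093,0.107,-0.02,0,0,0,1]]'; python3 pin.py
```

```text
clock: 8.3
eef_pos: [576.3, 10.5, 199.6]
tcp_rot: [3.141, 0.002, 3.14]
contact_force: [-6.4, -0.7, 21.1]
opening: 0.001
grasp_force: 10.6
clock: 8.8
eef_pos: [574.5, 10.5, 233.4]
tcp_rot: [-3.142, -0.003, 3.14]
contact_force: [-0.4, 0.6, 0.1]
opening: -0.002
grasp_force: 0.0
clock: 9.3
eef_pos: [481.1, 119.5, 255.1]
tcp_rot: [3.141, -0.001, -3.141]
contact_force: [1.0, 0.1, -1.0]
opening: -0.002
grasp_force: 0.0
pics/top0.png
[[184 184 185 185 185 184 190 204 167 204 244 254 254]
 [185 186 186 185 186 184 207 249 246 187 198 233 254]
 [186 186 186 185 186 185 194 234 248 190 186 195 235]
 [186 186 186 186 185 185 186 190 194 186 186 186 195]
 [185 186 186 182 152 114 113 170 190 186 186 185 187]
 [187 186 178 119  82  82 114  80  99 164 187 187 186]
 [187 186 174  88 184 254 253 231  82 129 160 187 187]
 [188 190 161 126 243 254 254 253 178 127 223 187 187]
 [187 173 101 114 230 254 254 253 131 113 201 187 187]
 [184 164 150  84 160 253 253 222  86 134 239 188 187]
 [184 159 136  57  92 125 132 103  86 124 222 188 186]
 [188 181 148 108  50  67  71  54 141 246 190 189 188]
 [189 188 
[... 387 characters left out ...]
3 185]
 [185 186 177 119 111 206 235 181  99 164 185 186 186]
 [185 186 173 130 243 254 254 252 175 129 158 186 186]
 [186 189 160 141 250 254 254 253 193 127 222 186 186]
 [186 171 101  97 206 254 254 252  97 113 200 186 186]
 [183 164 149  84  93 162 189 132  82 135 238 187 186]
 [183 159 137  60  87  92 105  89  87 124 220 186 186]
 [187 181 147 108  52  68  70  55 140 246 190 186 187]
 [187 187 180 164 202 214 172 217 210 178 187 187 186]
 [188 187 187 182 163 152 137 162 190 186 188 187 187]]
0 (np.float64(333.8145968326598), np.float64(186.6224926839629))
10 (np.float64(333.9057415928795), np.float64(185.74851388724727))
20 (np.float64(333.99826341502677), np.float64(184.861330569245))
```

The pin's white blob has moved up about 0.75 px, so it is roughly 8 mm out, and nothing else has changed. One more stroke.

```bash
python3 -m crank '[[-0.03,-0.035,0,0,0,0,1],[-0.06,-0.07,0,0,0,0,1],[-0.093,-0.107,0,0,0,0,1],[-0.093,-0.107,0.02,0,0,0,1],[-0.093,-0.107,0.032,0,0,0,1]]' >/dev/null;  python3 -m crank '[[0,0,0,0,0,0,1],[0,0,0.008,0,0,0,1],[0,0,0.016,0,0,0,1],[0,0,0.0248,0,0,0,1],[0,0,0.0248,0,0,0,1]]'; python3 -m crank '[[0,0,-0.008,0,0,0,1],[0,0,-0.016,0,0,0,1],[0,0,-0.0248,0,0,0,1],[0,0,-0.0248,0,0,0,1],[0,0,-0.0368,0,0,0,1]]'
python3 -m crank '[[0.02,0.025,-0.02,0,0,0,1],[0.05,0.055,-0.02,0,0,0,1],[0.08,0.085,-0.02,0,0,0,1],[0.093,0.107,-0.02,0,0,0,1],[0.093,0.107,-0.02,0,0,0,1]]'; python3 pin.py | tail -18
```

```text
clock: 10.35
eef_pos: [576.1, 10.8, 199.9]
tcp_rot: [-3.141, 0.002, 3.141]
contact_force: [-3.3, -1.8, 10.7]
opening: -0.001
grasp_force: 5.3
clock: 10.85
eef_pos: [574.6, 10.6, 233.9]
tcp_rot: [3.142, -0.003, 3.14]
contact_force: [-0.7, 0.5, -0.9]
opening: -0.004
grasp_force: 0.0
clock: 11.35
eef_pos: [481.1, 119.6, 255.3]
tcp_rot: [3.141, -0.001, -3.141]
contact_force: [-0.5, 0.3, 0.5]
opening: -0.001
grasp_force: 0.0
pics/top_11.40.png
[[183 184 184 184 185 184 189 204 165 203 243 254 254]
 [184 185 184 184 185 185 207 249 246 186 197 232 254]
 [184 185 185 184 184 184 192 234 248 189 184 193 234]
 [184 185 185 185 185 184 186 189 193 184 184 185 194]
 [184 185 186 182 179 243 253 245 190 185 185 184 185]
 [185 186 176 147 233 254 254 252 183 164 185 186 185]
 [186 186 173 118 235 254 254 253 233 128 159 185 186]
 [188 189 160  97 211 254 254 253 160 127 222 186 186]
 [187 171 101  82 116 162 190 149  96 114 200 187 186]
 [183 163 150  83  82 131 132 116  83 133 239 186 187]
 [183 159 136  59  87  91  93  90  86 125 219 186 185]
 [188 180 147 108  52  67  70  55 139 246 189 187 187]
 [187 187 180 164 203 215 172 216 210 178 187 188 188]
 [187 187 187 182 163 152 136 162 189 186 187 188 188]]
0 (np.float64(333.8145968326598), np.float64(186.6224926839629))
10 (np.float64(333.9057415928795), np.float64(185.74851388724727))
20 (np.float64(333.99826341502677), np.float64(184.861330569245))
```

The pin tip has now risen about 1.9 px, where 1.76 px is expected for 20 mm. That means it is fully out, so pumping stops. I'll use the last picture for a final check.

```bash
python3 -c "
import cv2
g=cv2.imread('pics/top_11.40.png');cv2.imwrite('pics/fin.png',cv2.resize(g[160:245,280:365],(595,595),interpolation=cv2.INTER_CUBIC))"
```

```text
(no output)
```

View pics/fin.png

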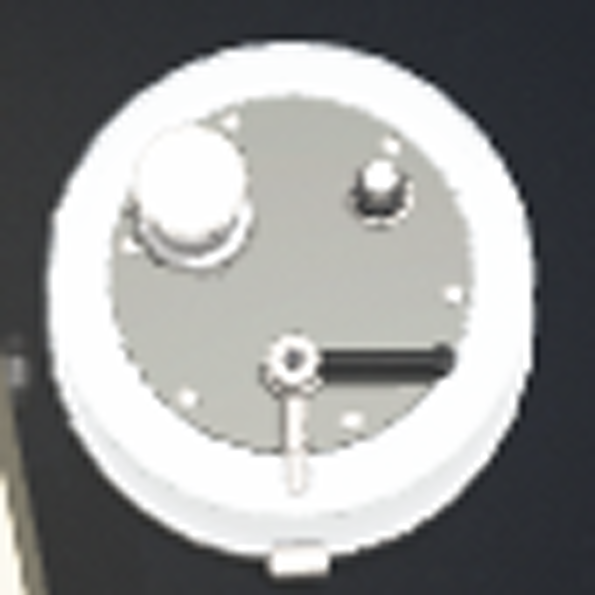

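The final view shows the pin out at (380,175), the knob up at (190,178), the lever closed at (445,357), and the arm clear.

```bash
python3 -c "
from rig import sign_off;print(sign_off())"
```

```text
the job is handed in; nothing more can be done
None
```

Job handed in at about 11.4 s of the 54 s: the vent is closed, and after four full strokes the indicator pin measures fully out (about 20 mm, from a sub-pixel shift in the top view), with the plunger up, the desiccator unmoved and the arm clear.

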